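# Clear the door stop and shut the crimper

## Robot

A 6-joint arm with a two-finger parallel gripper is mounted at the origin on the work surface. World frame = base frame: x ahead of the robot, y to its left, z up, the work surface at z = 0. Lengths are in m, angles in degrees, forces in N, time in s.
With the tool pointing down it reaches from about 0.375 to 0.9 m from the base axis. Payload 3.1 kg.
Tool frame: the origin (TCP) lies at the very end of the fingers, on their centre line; the grasp point (between the pads) lies 19 mm behind it (bot.tcp_to_grasp is the distance from the TCP to the grasp point, in m); z points along the fingers, y is the line along which they close (so a half turn about z gives the same grasp; the last joint's range is limited). The gripper opens to 87 mm and grips with 3 to 60 N. Pads are 19 mm wide; open, the fingers measure 117 mm over their backs; the gripper's body (75 mm by 190 mm) begins 51 mm behind the grasp point.
Start: joints at [-83.108, 30.224, 82.088, -0, 67.689, -10.227], TCP at [0.184, -0.597, 0.223] pointing down, gripper open.
Joint ranges: [-176.69, 176.69], [-43.24, 126.21], [12.49, 139.97], [-82, 262], [0, 151.66], [-163.58, 163.58]. Speed limits (degrees/s): [159.86, 159.86, 180, 180, 180, 180].

## Interface

Orientations are given as a 3x3 rotation matrix whose columns are the frame's x, y, z axes.
In Python, from rig import telemetry, capture, camera_info, job, bot gives the robot as it stands. The module is installed in compiled form; this text tells all that it offers.
- The arm moves only by the tool carry_out, never from a script. Its argument "deltas" is a list that holds one entry, the list of rows, each a list of 7 numbers: the shift along the tool's x, y, z scaled (see below), then the turn, a rotation vector about the tool's x, y, z scaled (see below), then the closure, from -1 (fully open) to 1 (shut). In form: [[[dx, dy, dz, ax, ay, az, claw], ...]]. A call has exactly 10 rows; each row is the pose to reach, as a shift and turn from the pose commanded when the call began, along the tool's axes at that moment, turning the shorter way round; what a row does not reach only later rows make up. The controller multiplies each number of a shift by 15 cm and each number of a turn by 360 degrees. A row lasts 1/12 s, in which the tool goes at most 41.7 mm and 7.16 degrees, less where a joint would pass 70% of its speed; a pose out of reach is approached as far as the arm can. A call with a number of a shift or a turn outside -1 to 1 is refused whole. A call with a gripper value outside its range is refused whole. The fingers move at their own pace and stop on an object; the grip force is fixed at half the most. Time passes only in rows, so rows that repeat a pose let the fingers close, or fill a call up. It gives the time, the measured TCP pose, the force, the opening and the grip force at its end, in the units of the state.
- telemetry.read_state(): the state, without advancing time (a new reading comes with each control period).
- capture(name): name is "side" or "top" or "wrist"; returns the picture (480x640x3 uint8, red, green, blue); there is no depth.
- camera_info(name): a dict with "mtx" (3x3 intrinsics, pixels), "cam_to_world" (4x4, takes a point from camera to world coordinates); the wrist camera has in their place "T_tool_cam" (4x4, takes a point from camera to tool coordinates, whose origin is the TCP and whose axes are the flange's). Camera axes: x right, y down, z forward; pixel columns grow to the right and rows downward; lengths in m; the calibration is good to about 2 mm. A picture is of the moment at which its call begins: read the wrist's pose just before it. camera_info takes no time and is no camera call.
- job.hand_in(): hands the job in; it is judged then, once.
The state is a dict: "time_s": time; "joint_positions": joint angles; "qvel": joint speeds; "tau": joint torques, N m; "position": TCP position; "tcp_rot": TCP orientation; "force": force on the tool from outside, world axes, zero at the start; "moment": the same for the moment, N m; "opening": opening from 0.0 (shut) to 1.0 (fully open); "grasp_force": force on a finger pad.
Only numpy, scipy, OpenCV 4.12 (cv2) and the standard library are available. Lean on these libraries where they do the work, as an engineer would, in place of code of your own. Each camera call takes 0.05 s, during which the arm holds its last target. There are 200 camera calls.

## Task

The dies in the yellow crimping unit have been changed. Pull the steel stop bar that holds its door off straight up out of the upright sleeve in front of it and stand or lay it in the open green tub, setting it down rather than dropping it; then push the unit's door fully shut, past its catch, so that it stays seated. Leave the tub and everything else on the bench where it is.

Things in the scene. Friction and masses are not known exactly. Their poses are not given: they have to be found in the camera images.
- bar: Stop bar, steel, 200 mm long, 0.3 kg, loose. At the start it stands upright in the sleeve. The lower 105 mm are a bright shaft of 16 mm diameter, the upper 95 mm a dark round handle of 26 mm diameter. Origin: centre of its foot; z runs along it from foot to top.
- bar_mid (a point): Point on the bar's axis at half length, 100 mm from the foot.
- sleeve: Dark steel upright sleeve on a 60 mm square foot, bolted to the bench in front of the unit, in the way that the door sweeps. Total height 65 mm, outer diameter 32 mm, bore 20 mm, open at the top; the bar's foot rests 8 mm above the bench, so it stands 57 mm deep. The door passes above the empty sleeve, but not through the bar. Origin: centre of its underside, on the bench; z up.
- tub: Open green plastic tub, 140 (x) by 180 (y) by 110 mm high, walls and floor 5 mm, 0.9 kg, loose on the bench. Origin: centre of its underside; z up.
- unit: Crimping unit, fixed: black base and yellow cover, 200 mm deep (x), 220 mm wide (y), top at 170 mm; open front with the door on its -x face. Origin: centre of its underside, on the bench; -x points out of the front, z up. Its y axis points to the hinge side.
- door_hinge (a point): Point on the door's upright hinge axis, at half the door's height (118 mm above the bench). It turns with the door. The hinge axis lies in the plane of the door's outer face, at the end of the door towards the unit's +y; at joint 0 the door runs from here along the unit's -y.
- door (a joint): Angle of the unit's door, rad: 0 is fully shut, positive is open; at 1.57 the door stands straight out along the unit's -x. It stays where it is left. A sprung ball catch resists from about 0.08 rad on (about 7 N, pushing 95 mm from the hinge) and draws the door shut once it is past about 0.03 rad.
- door_handle (a point): Middle of the door's upright bar handle, which stands 35 mm off the outer face, 160 mm from the hinge. The door is a yellow panel 190 mm wide, 12 mm thick, from 72 to 165 mm above the bench, 0.5 kg.
- die_boxes: Bystander: four open cardboard boxes joined two by two, 150 by 150 by 60 mm, each with a steel die. Origin: centre of the underside.
- spare_die: Bystander: steel crimping die, 58 mm across, 48 mm high. Origin: centre of the underside.
- wrench: Bystander: wrench 180 mm long lying on the bench along its x axis. Origin: below its middle, on the bench.
- screwdriver: Bystander: black-handled screwdriver 200 mm long lying along its x axis. Origin: below its middle, on the bench.
- fitting: Bystander: brass and steel hose fitting, about 47 mm long and 29 mm thick, lying along its x axis. Origin: below its middle, on the bench.

How it is judged (in metres and radians):
On the way, in this order (a step that is already met when the one before it is completed fails the run):
1. the bar is out of the sleeve, its foot above the sleeve's mouth (z of bar in the frame of sleeve above 0.068 m), for 0.1 s.
2. the bar rests in the tub, released (x of bar_mid in the frame of tub between -0.07 and 0.07 m and y of bar_mid in the frame of tub between -0.09 and 0.09 m and z of bar_mid in the frame of tub between 0 and 0.115 m and angle between tub's own z axis and vertical below 0.1 rad and contact force between the fingers and bar below 0.2 N and linear speed of bar below 0.05 m/s), for 0.2 s.
3. the door is shut on its catch (value of joint door below 0.02 rad), for 0.2 s.
At the end, for the whole second after the job is handed in: The bar rests, let go, inside the upright tub (its middle within the tub's walls and less than 115 mm above the tub's underside, so leaning or lying in it, not across its rim), and the door is seated on its catch (joint below 0.02 rad) and still (all of step 2 and value of joint door below 0.02 rad and velocity of joint door between -0.05 and 0.05 rad/s); the robot touches nothing.
It fails at once if the bar is dropped (moves faster than 1.2 m/s while no finger touches it) (linear speed of bar above 1.2 m/s and contact force between the fingers and bar below 0.1 N).
It fails at once if the tub is shoved more than 50 mm (distance of tub from where it was at the start of the episode above 0.05 m).
It fails at once if another thing on the bench (die boxes, spare die, wrench, screwdriver or fitting) is moved more than 30 mm (distance of any of die_boxes, spare_die, wrench, screwdriver, fitting from where it was at the start of the episode above 0.03 m).
It also fails if it takes over 69 s, if anything falls off the work surface, if the arm or the gripper's body presses on something with over 40 N, if the wrist force passes 120 N, or if a joint passes its speed limit or range.

## Working session

There is one attempt and no reset: what is moved stays moved. The work goes in short steps, Python scripts to look and compute and a tool call to move; the robot and the scene stay as the last step left them, time stands still between calls to the robot, and variables do not carry over. Pictures are saved under pics/ and viewed, at most 10 in all, crops included, and the job is handed in when it is done.

Besides the shell and the picture viewer there is one more tool, called after "Emit:" by a JSON object that holds its "fn" and its "kwargs", one argument or row to a line. carry_out: Moves the arm, as the interface text tells. Its arguments: {"type":"object","properties":{"deltas":{"type":"array","items":{"type":"array","items":{"type":"array","items":{"type":"number"}}}}},"required":["deltas"]}

```bash
mkdir -p pics
python3 - <<'E'
from rig import telemetry, capture, camera_info, bot
import cv2,numpy as np
np.set_printoptions(precision=4,suppress=True)
for n in("top","side"):
    im=capture(n); cv2.imwrite(f"pics/{n}0.png",im[...,::-1])
for n in("top","side","wrist"): print(n,camera_info(n))
s=telemetry.read_state(); print(s, bot.tcp_to_grasp)
E
```

```text
top {'mtx': array([[558.6572,   0.    , 312.2079],
       [  0.    , 558.6572, 237.1268],
       [  0.    ,   0.    ,   1.    ]]), 'cam_to_world': array([[ 0.0262, -0.9853,  0.169 ,  0.4044],
       [-0.9993, -0.0305, -0.0232,  0.0062],
       [ 0.028 , -0.1683, -0.9853,  1.2414],
       [ 0.    ,  0.    ,  0.    ,  1.    ]])}
side {'mtx': array([[480.8189,   0.    , 311.0077],
       [  0.    , 480.8189, 245.7008],
       [  0.    ,   0.    ,   1.    ]]), 'cam_to_world': array([[-0.6631,  0.4961, -0.5605,  1.1398],
       [ 0.7485,  0.4436, -0.4929,  0.4824],
       [ 0.0041, -0.7464, -0.6655,  0.7529],
       [ 0.    ,  0.    ,  0.    ,  1.    ]])}
wrist {'mtx': array([[355.3436,   0.    , 324.1049],
       [  0.    , 355.3436, 242.4393],
       [  0.    ,   0.    ,   1.    ]]), 'T_tool_cam': array([[ 0.0002, -0.9609, -0.2768,  0.0763],
       [ 1.    ,  0.0001,  0.0002,  0.0003],
       [-0.0001, -0.2768,  0.9609, -0.1627],
       [ 0.    ,  0.    ,  0.    ,  1.    ]])}
{'time_s': 0.1, 'joint_positions': array([-83.1066,  30.2746,  82.1508,  -0.0003,  67.6878, -10.2274]), 'qvel': array([ 0.0359, -0.1239, -0.1599,  0.0072,  0.0286,  0.1329]), 'tau': array([ -0.0001, -44.0984, -17.7151,   0.0636,   0.0533,  -0.    ]), 'position': array([ 0.1839, -0.5966,  0.2217]), 'tcp_rot': array([[ 0.9557,  0.2944, -0.0002],
       [ 0.2944, -0.9557,  0.002 ],
       [ 0.0003, -0.0019, -1.    ]]), 'force': array([ 0.261 , -0.149 , -0.0127]), 'moment': array([-0.0088,  0.0194,  0.0338]), 'grasp_force': 0.0, 'opening': 1.0009100148009775} 0.0187
```

View pics/top0.png

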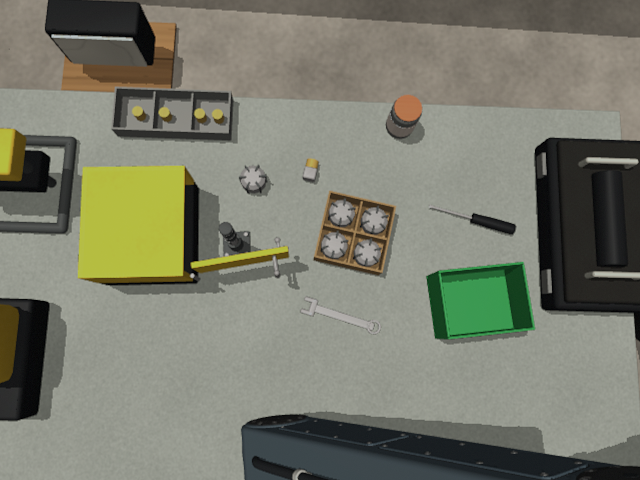

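View pics/side0.png

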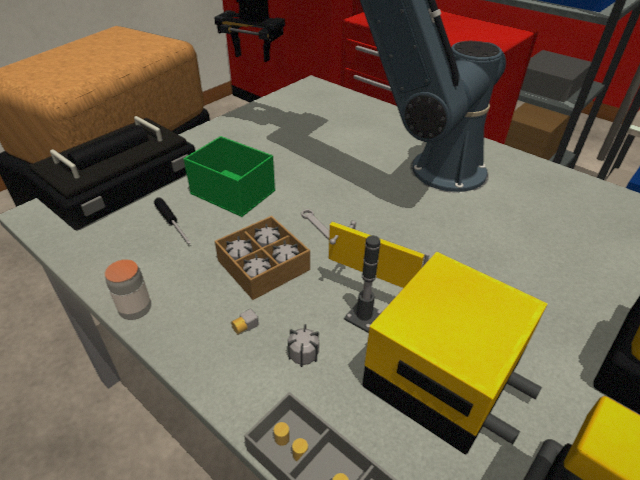

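The top view shows the bar top near (227,228), the door from its hinge at (193,268) to its tip at (287,250), and the tub at about (430-532, 263-338). The side view shows the bar top near (373,240). I'll enlarge both for precise points.

```bash
cat > h.py <<'E'
import numpy as np
from rig import camera_info
np.set_printoptions(precision=4,suppress=True)
def ray(n,uv):
    c=camera_info(n);T=c["cam_to_world"];d=T[:3,:3]@np.linalg.solve(c["mtx"],[*uv,1.]);return T[:3,3],d/np.linalg.norm(d)
def atz(n,uv,z):
    o,d=ray(n,uv);return o+d*(z-o[2])/d[2]
def proj(n,p):
    c=camera_info(n);T=np.linalg.inv(c["cam_to_world"]);q=c["mtx"]@(T[:3,:3]@np.array(p)+T[:3,3]);return q[:2]/q[2]
E
python3 - <<'E'
import cv2,numpy as np
a=cv2.imread("pics/top0.png");b=cv2.imread("pics/side0.png")
c=cv2.resize(a[205:305,180:300],None,fx=5,fy=5,interpolation=cv2.INTER_CUBIC)
d=cv2.resize(a[250:350,420:540],None,fx=3,fy=3,interpolation=cv2.INTER_CUBIC)
e=cv2.resize(b[215:335,320:440],None,fx=5,fy=5,interpolation=cv2.INTER_CUBIC)
cv2.imwrite("pics/c1.png",c);cv2.imwrite("pics/c2.png",e)
from h import *
print("bar top",atz("top",(226,228),.208),atz("side",(373,240),.208))
print("tub rim",[atz("top",p,.11)[:2] for p in((429,272),(523,263),(533,330),(437,338))])
print("unit roof",[atz("top",p,.17)[:2] for p in((82,168),(184,167),(186,275),(79,278))])
print("door",[atz("top",p,.165)[:2] for p in((193,267),(288,250))])
E
```

```text
bar top [0.594  0.1439 0.208 ] [0.5984 0.1488 0.208 ]
tub rim [array([ 0.5335, -0.2612]), array([ 0.5578, -0.4562]), array([ 0.422 , -0.4715]), array([ 0.401 , -0.2761])]
unit roof [array([0.7119, 0.4369]), array([0.7208, 0.238 ]), array([0.5073, 0.2204]), array([0.4957, 0.422 ])]
door [array([0.5236, 0.2089]), array([0.5622, 0.0273])]
```

View pics/c1.png

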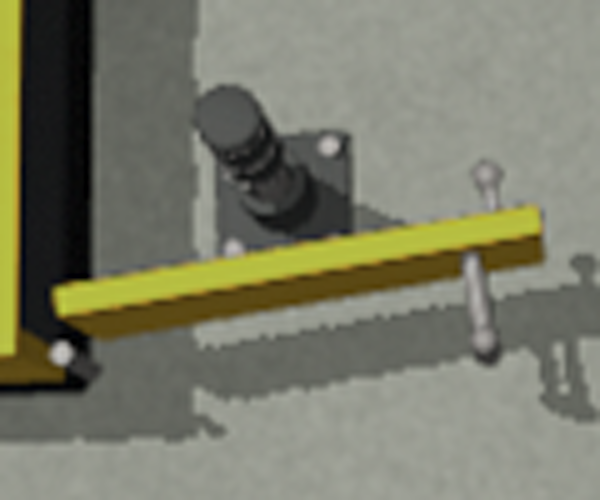

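View pics/c2.png

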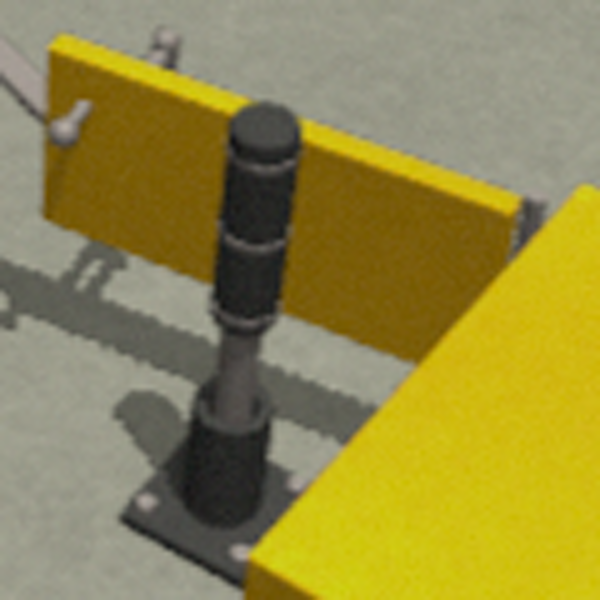

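The crops put the bar top centre at (225.6,228.6) in the top view and (373,240.5) in the side view. Both give about (0.596, 0.146), with z=0.208, and the door and tub sizes check out. I'll move over it at z≈0.30 and refine with the wrist camera.

Emit:
{"fn": "carry_out", "kwargs": {
  "deltas": [
    [[0.08,-0.08,-0.05,0,0,0,-1],[0.16,-0.16,-0.1,0,0,0,-1],[0.25,-0.24,-0.14,0,0,0,-1],[0.33,-0.31,-0.18,0,0,0,-1],[0.41,-0.39,-0.22,0,0,0,-1],[0.49,-0.47,-0.27,0,0,0,-1],[0.57,-0.55,-0.31,0,0,0,-1],[0.66,-0.63,-0.36,0,0,0,-1],[0.74,-0.71,-0.4,0,0,0,-1],[0.82,-0.78,-0.45,0,0,0,-1]]
  ]
}}

```text
time_s: 0.93
position: [0.2679, -0.4472, 0.2906]
tcp_rot: [[0.956, 0.295, -0.0], [0.295, -0.956, 0.001], [-0.0, -0.001, -1.0]]
force: [0.3, 0.7, 0.1]
opening: 1.003
grasp_force: 0.0
```

Emit:
{"fn": "carry_out", "kwargs": {
  "deltas": [
    [[0.08,-0.08,-0.01,0,0,0,-1],[0.16,-0.16,-0.02,0,0,0,-1],[0.25,-0.24,-0.03,0,0,0,-1],[0.33,-0.31,-0.04,0,0,0,-1],[0.41,-0.39,-0.05,0,0,0,-1],[0.49,-0.47,-0.05,0,0,0,-1],[0.57,-0.55,-0.05,0,0,0,-1],[0.66,-0.63,-0.05,0,0,0,-1],[0.74,-0.71,-0.05,0,0,0,-1],[0.82,-0.78,-0.05,0,0,0,-1]]
  ]
}}

```text
time_s: 1.77
position: [0.3506, -0.2994, 0.2975]
tcp_rot: [[0.956, 0.294, -0.0], [0.294, -0.956, 0.0], [-0.0, -0.001, -1.0]]
force: [-0.2, 0.3, 0.8]
opening: 0.998
grasp_force: 0.0
```

Emit:
{"fn": "carry_out", "kwargs": {
  "deltas": [
    [[0.08,-0.08,0,0,0,0,-1],[0.16,-0.16,0,0,0,0,-1],[0.25,-0.24,0,0,0,0,-1],[0.33,-0.31,0,0,0,0,-1],[0.41,-0.39,0,0,0,0,-1],[0.49,-0.47,0,0,0,0,-1],[0.57,-0.55,0,0,0,0,-1],[0.66,-0.63,0,0,0,0,-1],[0.74,-0.71,0,0,0,0,-1],[0.82,-0.78,0,0,0,0,-1]]
  ]
}}

```text
time_s: 2.6
position: [0.4334, -0.1514, 0.2975]
tcp_rot: [[0.956, 0.295, -0.0], [0.295, -0.956, 0.0], [-0.0, -0.0, -1.0]]
force: [-0.2, 0.2, 0.4]
opening: 0.999
grasp_force: 0.0
```

Emit:
{"fn": "carry_out", "kwargs": {
  "deltas": [
    [[0.08,-0.08,0,0,0,0,-1],[0.16,-0.16,0,0,0,0,-1],[0.25,-0.24,0,0,0,0,-1],[0.33,-0.31,0,0,0,0,-1],[0.41,-0.39,0,0,0,0,-1],[0.49,-0.47,0,0,0,0,-1],[0.57,-0.55,0,0,0,0,-1],[0.66,-0.63,0,0,0,0,-1],[0.74,-0.71,0,0,0,0,-1],[0.82,-0.78,0,0,0,0,-1]]
  ]
}}

```text
time_s: 3.43
position: [0.5163, -0.0034, 0.2975]
tcp_rot: [[0.956, 0.295, -0.0], [0.295, -0.956, 0.0], [-0.0, -0.0, -1.0]]
force: [1.3, -0.8, 0.7]
opening: 0.999
grasp_force: 0.0
```

Emit:
{"fn": "carry_out", "kwargs": {
  "deltas": [
    [[0.1,-0.1,0,0,0,0,-1],[0.2,-0.2,0,0,0,0,-1],[0.3,-0.3,0,0,0,0,-1],[0.4,-0.4,0,0,0,0,-1],[0.5,-0.5,0,0,0,0,-1],[0.6,-0.6,0,0,0,0,-1],[0.7,-0.7,0,0,0,0,-1],[0.8,-0.8,0,0,0,0,-1],[0.8,-0.8,0,0,0,0,-1],[0.8,-0.8,0,0,0,0,-1]]
  ]
}}

```text
time_s: 4.27
position: [0.5953, 0.1461, 0.2971]
tcp_rot: [[0.955, 0.296, -0.001], [0.296, -0.955, -0.0], [-0.001, 0.0, -1.0]]
force: [-0.2, 0.2, -0.9]
opening: 1.003
grasp_force: 0.0
```

Run:
```python
from rig import telemetry, capture
import cv2
from h import *
s=telemetry.read_state(); im=capture("wrist"); cv2.imwrite("pics/w1.png",im[...,::-1])
print(s["time_s"],s["position"],s["tcp_rot"],s["joint_positions"])
```

```text
4.2667 [0.5953 0.1461 0.2971] [[ 0.9551  0.2963 -0.001 ]
 [ 0.2963 -0.9551 -0.0005]
 [-0.0011  0.0001 -1.    ]] [ 3.3706 25.1444 78.6077 -0.0236 76.3071 76.1379]
```

View pics/w1.png

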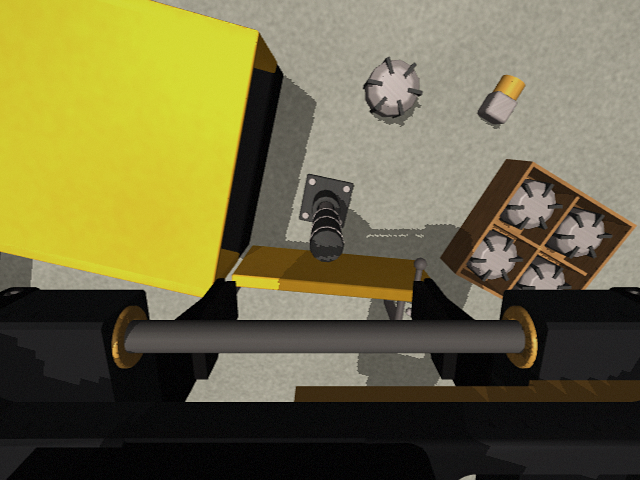

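The wrist view shows the bar's top disc at about (327,246), nearly centred between the fingers. The door lies behind it, from hinge (235,280) to tip (418,297).

```bash
cat >> h.py <<'E'
def watz(uv,z,p,R):
    c=camera_info("wrist");T=c["T_tool_cam"];d=R@T[:3,:3]@np.linalg.solve(c["mtx"],[*uv,1.]);o=p+R@T[:3,3]
    return o+d*(z-o[2])/d[2]
E
python3 - <<'E'
from rig import telemetry
from h import *
s=telemetry.read_state();p,R=np.array(s["position"]),np.array(s["tcp_rot"])
b=watz((327,246),.208,p,R);print("bar",b,"tool delta units",R.T@(b-p)/.15)
print("sleeve foot corners",[watz(q,.008,p,R)[:2] for q in((309,174),(353,186),(300,219))])
print("door top",[watz(q,.165,p,R)[:2] for q in((233,277),(234,289),(424,289),(424,301))])
print("roof edge",[watz(q,.17,p,R)[:2] for q in((258,33),(217,297))])
E
```

```text
bar [0.5966 0.1431 0.208 ] tool delta units [0.0066 0.0166 0.5941]
sleeve foot corners [array([0.623 , 0.1733]), array([0.625 , 0.1158]), array([0.5643, 0.168 ])]
door top [array([0.5322, 0.2101]), array([0.5212, 0.2067]), array([0.5716, 0.0438]), array([0.5606, 0.0394])]
roof edge [array([0.7249, 0.2352]), array([0.5117, 0.2187])]
```

The wrist camera puts the bar at (0.596,0.143), and the sleeve foot centre at (0.595,0.142) agrees. Descending to TCP z≈0.173, just above the door's top edge.

Emit:
{"fn": "carry_out", "kwargs": {
  "deltas": [
    [[0.005,0.018,0.1,0,0,0,-1],[0.005,0.018,0.2,0,0,0,-1],[0.005,0.018,0.3,0,0,0,-1],[0.005,0.018,0.4,0,0,0,-1],[0.005,0.018,0.5,0,0,0,-1],[0.005,0.018,0.6,0,0,0,-1],[0.005,0.018,0.7,0,0,0,-1],[0.005,0.018,0.78,0,0,0,-1],[0.005,0.018,0.83,0,0,0,-1],[0.005,0.018,0.83,0,0,0,-1]]
  ]
}}

```text
time_s: 5.15
position: [0.5956, 0.1416, 0.1714]
tcp_rot: [[0.956, 0.293, -0.004], [0.293, -0.956, -0.0], [-0.004, -0.001, -1.0]]
force: [-0.0, 0.5, -0.5]
opening: 1.0
grasp_force: 0.0
```

Emit:
{"fn": "carry_out", "kwargs": {
  "deltas": [
    [[0,0,0,0,0,0,1],[0,0,0,0,0,0,1],[0,0,0,0,0,0,1],[0,0,0,0,0,0,1],[0,0,0,0,0,0,1],[0,0,0,0,0,0,1],[0,0,0,0,0,0,1],[0,0,0,0,0,0,1],[0,0,0,0,0,0,1],[0,0,0,0,0,0,1]]
  ]
}}

```text
time_s: 5.98
position: [0.5973, 0.1425, 0.173]
tcp_rot: [[0.956, 0.294, -0.0], [0.294, -0.956, 0.0], [-0.0, -0.0, -1.0]]
force: [0.3, 0.5, -0.0]
opening: 0.324
grasp_force: 0.0
```

Emit:
{"fn": "carry_out", "kwargs": {
  "deltas": [
    [[0,0,0,0,0,0,1],[0,0,0,0,0,0,1],[0,0,0,0,0,0,1],[0,0,0,0,0,0,1],[0,0,0,0,0,0,1],[0,0,0,0,0,0,1],[0,0,0,0,0,0,1],[0,0,0,0,0,0,1],[0,0,0,0,0,0,1],[0,0,0,0,0,0,1]]
  ]
}}

```text
time_s: 6.82
position: [0.5973, 0.1425, 0.173]
tcp_rot: [[0.956, 0.294, -0.0], [0.294, -0.956, 0.0], [-0.0, -0.0, -1.0]]
force: [0.7, 1.0, -0.4]
opening: 0.286
grasp_force: 30.0
```

Emit:
{"fn": "carry_out", "kwargs": {
  "deltas": [
    [[0,0,-0.05,0,0,0,1],[0,0,-0.1,0,0,0,1],[0,0,-0.16,0,0,0,1],[0,0,-0.22,0,0,0,1],[0,0,-0.28,0,0,0,1],[0,0,-0.34,0,0,0,1],[0,0,-0.4,0,0,0,1],[0,0,-0.46,0,0,0,1],[0,0,-0.52,0,0,0,1],[0,0,-0.58,0,0,0,1]]
  ]
}}

```text
time_s: 7.65
position: [0.5973, 0.1425, 0.2611]
tcp_rot: [[0.956, 0.294, 0.0], [0.294, -0.956, -0.0], [0.0, 0.0, -1.0]]
force: [0.3, 0.0, -2.8]
opening: 0.292
grasp_force: 29.9
```

Lifted cleanly: the extra force of -2.8 N is the bar's weight. Now raise it and carry it towards the tub's centre near (0.48,-0.37).

Emit:
{"fn": "carry_out", "kwargs": {
  "deltas": [
    [[0,0,-0.06,0,0,0,1],[0,0,-0.13,0,0,0,1],[-0.02,0.03,-0.2,0,0,0,1],[-0.05,0.08,-0.27,0,0,0,1],[-0.09,0.15,-0.34,0,0,0,1],[-0.14,0.23,-0.4,0,0,0,1],[-0.2,0.33,-0.45,0,0,0,1],[-0.26,0.43,-0.47,0,0,0,1],[-0.32,0.53,-0.47,0,0,0,1],[-0.38,0.63,-0.47,0,0,0,1]]
  ]
}}

```text
time_s: 8.48
position: [0.57, 0.0331, 0.3316]
tcp_rot: [[0.956, 0.293, 0.001], [0.293, -0.956, -0.001], [0.0, 0.001, -1.0]]
force: [-0.2, 0.1, -3.3]
opening: 0.292
grasp_force: 29.9
```

Emit:
{"fn": "carry_out", "kwargs": {
  "deltas": [
    [[-0.06,0.1,0,0,0,0,1],[-0.12,0.2,0,0,0,0,1],[-0.18,0.3,0,0,0,0,1],[-0.24,0.4,0,0,0,0,1],[-0.3,0.5,0,0,0,0,1],[-0.36,0.6,0,0,0,0,1],[-0.42,0.7,0,0,0,0,1],[-0.48,0.8,0,0,0,0,1],[-0.54,0.9,0,0,0,0,1],[-0.6,1.0,0,0,0,0,1]]
  ]
}}

```text
time_s: 9.32
position: [0.5275, -0.1365, 0.3311]
tcp_rot: [[0.956, 0.293, -0.0], [0.293, -0.956, -0.0], [-0.0, 0.0, -1.0]]
force: [0.7, -0.7, -3.0]
opening: 0.289
grasp_force: 30.0
```

Emit:
{"fn": "carry_out", "kwargs": {
  "deltas": [
    [[-0.06,0.1,0,0,0,0,1],[-0.12,0.2,0,0,0,0,1],[-0.18,0.3,0,0,0,0,1],[-0.24,0.4,0,0,0,0,1],[-0.3,0.49,0,0,0,0,1],[-0.35,0.57,0,0,0,0,1],[-0.39,0.64,0,0,0,0,1],[-0.43,0.7,0,0,0,0,1],[-0.45,0.74,0,0,0,0,1],[-0.46,0.76,0,0,0,0,1]]
  ]
}}

```text
time_s: 10.15
position: [0.4961, -0.2648, 0.3306]
tcp_rot: [[0.956, 0.293, 0.0], [0.293, -0.956, -0.0], [-0.0, 0.0, -1.0]]
force: [-0.2, -0.5, -2.7]
opening: 0.29
grasp_force: 29.9
```

Run:
```python
from rig import telemetry, capture
import cv2
from h import *
s=telemetry.read_state(); im=capture("wrist"); cv2.imwrite("pics/w2.png",im[...,::-1])
cv2.imwrite("pics/top2.png",capture("top")[...,::-1])
print(s["time_s"],s["position"],s["tcp_rot"],s["grasp_force"])
```

```text
10.15 [ 0.4961 -0.2648  0.3306] [[ 0.956   0.2934  0.    ]
 [ 0.2934 -0.956  -0.0001]
 [-0.      0.0001 -1.    ]] 29.94732129620388
```

View pics/w2.png

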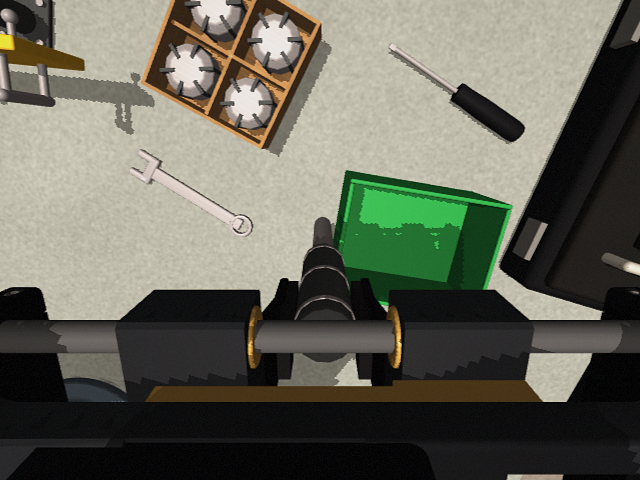

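The wrist view shows the bar held straight. The tub's far rim corners are at about (346,172) and (511,205), to the right of the bar.

Run:
```python
from rig import telemetry
from h import *
s=telemetry.read_state();p,R=np.array(s["position"]),np.array(s["tcp_rot"])
a=watz((346,172),.11,p,R);b=watz((511,205),.11,p,R)
e=(b-a)/np.linalg.norm(b-a);n=np.array([e[1],-e[0],0]); n*= -np.sign(n[0])
c=(a+b)/2+n*.07
print(a,b,np.linalg.norm(b-a),"centre",c)
t=c-e*.03; t[2]=p[2]; print("target",t,R.T@(t-p)/.15)
```

```text
[ 0.5451 -0.2737  0.11  ] [ 0.5643 -0.4564  0.11  ] 0.18373164568039427 centre [ 0.4851 -0.3723  0.11  ]
target [ 0.4819 -0.3425  0.3305] [-0.2457  0.4718 -0.0002]
```

The measured rim length of 184 mm (nominal 180) confirms the tub centre at (0.485,-0.372). Move to 30 mm from it and lower in two stages. The foot reaches the floor at a total dz of about 0.160 m.

Emit:
{"fn": "carry_out", "kwargs": {
  "deltas": [
    [[-0.03,0.05,0,0,0,0,1],[-0.07,0.13,0,0,0,0,1],[-0.12,0.22,0,0,0,0,1],[-0.17,0.31,0,0,0,0,1],[-0.21,0.4,0,0,0,0,1],[-0.24,0.46,0,0,0,0,1],[-0.25,0.47,0.04,0,0,0,1],[-0.25,0.47,0.1,0,0,0,1],[-0.25,0.47,0.16,0,0,0,1],[-0.25,0.47,0.22,0,0,0,1]]
  ]
}}

```text
time_s: 11.08
position: [0.481, -0.3411, 0.296]
tcp_rot: [[0.956, 0.295, -0.001], [0.295, -0.956, 0.002], [-0.001, -0.002, -1.0]]
force: [-1.1, 0.4, -2.8]
opening: 0.293
grasp_force: 29.9
```

Emit:
{"fn": "carry_out", "kwargs": {
  "deltas": [
    [[0,0,0.08,0,0,0,1],[0,0,0.16,0,0,0,1],[0,0,0.24,0,0,0,1],[0,0,0.32,0,0,0,1],[0,0,0.4,0,0,0,1],[0,0,0.48,0,0,0,1],[0,0,0.56,0,0,0,1],[0,0,0.63,0,0,0,1],[0,0,0.69,0,0,0,1],[0,0,0.73,0,0,0,1]]
  ]
}}

```text
time_s: 11.92
position: [0.481, -0.3412, 0.1865]
tcp_rot: [[0.955, 0.295, -0.001], [0.295, -0.955, 0.002], [-0.001, -0.002, -1.0]]
force: [0.1, 0.8, -2.1]
opening: 0.289
grasp_force: 29.9
```

Emit:
{"fn": "carry_out", "kwargs": {
  "deltas": [
    [[0,0,0.02,0,0,0,1],[0,0,0.04,0,0,0,1],[0,0,0.06,0,0,0,1],[0,0,0.07,0,0,0,1],[0,0,0.08,0,0,0,1],[0,0,0.09,0,0,0,1],[0,0,0.1,0,0,0,1],[0,0,0.1,0,0,0,1],[0,0,0.1,0,0,0,1],[0,0,0.1,0,0,0,1]]
  ]
}}

```text
time_s: 12.75
position: [0.4814, -0.3422, 0.1732]
tcp_rot: [[0.956, 0.294, 0.0], [0.294, -0.956, -0.0], [0.0, 0.0, -1.0]]
force: [0.3, 0.3, -3.6]
opening: 0.29
grasp_force: 29.9
```

Emit:
{"fn": "carry_out", "kwargs": {
  "deltas": [
    [[0,0,0.004,0,0,0,1],[0,0,0.008,0,0,0,1],[0,0,0.012,0,0,0,1],[0,0,0.016,0,0,0,1],[0,0,0.018,0,0,0,1],[0,0,0.02,0,0,0,1],[0,0,0.021,0,0,0,1],[0,0,0.021,0,0,0,1],[0,0,0.021,0,0,0,1],[0,0,0.021,0,0,0,1]]
  ]
}}

```text
time_s: 13.58
position: [0.4814, -0.3422, 0.17]
tcp_rot: [[0.956, 0.294, 0.0], [0.294, -0.956, -0.0], [0.0, 0.0, -1.0]]
force: [0.3, 1.0, -0.9]
opening: 0.288
grasp_force: 30.0
```

The load is now on the tub floor. Release the bar and rise.

Emit:
{"fn": "carry_out", "kwargs": {
  "deltas": [
    [[0,0,0,0,0,0,-1],[0,0,0,0,0,0,-1],[0,0,0,0,0,0,-1],[0,0,0,0,0,0,-1],[0,0,0,0,0,0,-1],[0,0,0,0,0,0,-1],[0,0,0,0,0,0,-1],[0,0,0,0,0,0,-1],[0,0,0,0,0,0,-1],[0,0,0,0,0,0,-1]]
  ]
}}

```text
time_s: 14.42
position: [0.4813, -0.3421, 0.1699]
tcp_rot: [[0.956, 0.294, -0.0], [0.294, -0.956, 0.0], [-0.0, -0.0, -1.0]]
force: [0.2, -0.8, -1.0]
opening: 0.947
grasp_force: 0.0
```

Emit:
{"fn": "carry_out", "kwargs": {
  "deltas": [
    [[0,0,-0.07,0,0,0,-1],[0,0,-0.14,0,0,0,-1],[0,0,-0.22,0,0,0,-1],[0,0,-0.3,0,0,0,-1],[0,0,-0.4,0,0,0,-1],[0,0,-0.5,0,0,0,-1],[0,0,-0.6,0,0,0,-1],[0,0,-0.7,0,0,0,-1],[0,0,-0.8,0,0,0,-1],[0,0,-0.87,0,0,0,-1]]
  ]
}}

```text
time_s: 15.25
position: [0.4819, -0.3426, 0.3034]
tcp_rot: [[0.956, 0.294, 0.003], [0.294, -0.956, -0.003], [0.002, 0.003, -1.0]]
force: [0.2, -0.1, 0.2]
opening: 1.004
grasp_force: 0.0
```

Run:
```python
from rig import telemetry, capture
import cv2
from h import *
a=capture("side")[100:340,150:450,::-1];b=capture("wrist")[:, :, ::-1]
cv2.imwrite("pics/s3.png",np.hstack([cv2.resize(a,(450,360)),cv2.resize(b,(350,262))if 0 else np.vstack([cv2.resize(b,(350,262)),np.zeros((98,350,3),np.uint8)])]))
# door geometry: hinge, direction, shut direction
roof=[np.array([.7249,.2352]),np.array([.5117,.2187])]
u=(roof[0]-roof[1]);u/=np.linalg.norm(u);print("shut dir",u)
d=np.array([.5606,.0394])-[.5212,.2067];print("open dir",d/np.linalg.norm(d),np.linalg.norm(d))
s=telemetry.read_state();print(s["time_s"],s["position"])
```

```text
shut dir [0.997  0.0772]
open dir [ 0.2292 -0.9734] 0.17187684544463805
15.35 [ 0.4824 -0.3432  0.3036]
```

View pics/s3.png

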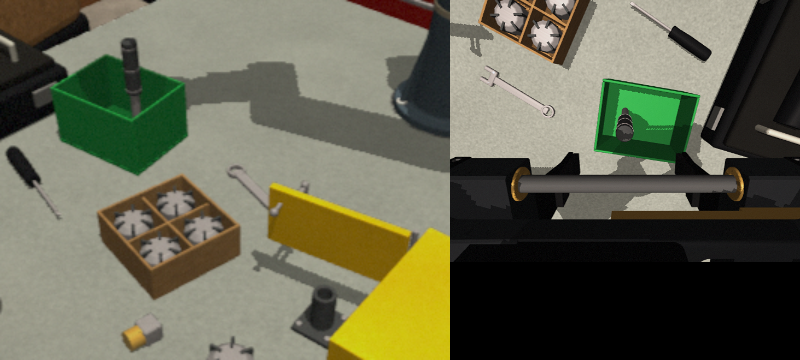

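The bar stands upright in the tub, released; the tub and bystanders haven't moved. Next, go at z=0.30 to the door's outer side, closing the fingers on the way.

Emit:
{"fn": "carry_out", "kwargs": {
  "deltas": [
    [[0.03,-0.09,0,0,0,0,1],[0.06,-0.18,0,0,0,0,1],[0.1,-0.27,0,0,0,0,1],[0.13,-0.36,0,0,0,0,1],[0.16,-0.45,0,0,0,0,1],[0.19,-0.55,0,0,0,0,1],[0.23,-0.64,0,0,0,0,1],[0.26,-0.73,0,0,0,0,1],[0.29,-0.82,0,0,0,0,1],[0.32,-0.91,0,0,0,0,1]]
  ]
}}

```text
time_s: 16.18
position: [0.4871, -0.1961, 0.3005]
tcp_rot: [[0.956, 0.295, 0.0], [0.295, -0.956, -0.0], [0.0, 0.0, -1.0]]
force: [0.7, -0.0, -0.2]
opening: 0.322
grasp_force: 0.0
```

Emit:
{"fn": "carry_out", "kwargs": {
  "deltas": [
    [[0.03,-0.09,0,0,0,0,1],[0.06,-0.18,0,0,0,0,1],[0.1,-0.27,0,0,0,0,1],[0.13,-0.36,0,0,0,0,1],[0.16,-0.45,0,0,0,0,1],[0.19,-0.55,0,0,0,0,1],[0.23,-0.64,0,0,0,0,1],[0.26,-0.73,0,0,0,0,1],[0.29,-0.82,0,0,0,0,1],[0.32,-0.91,0,0,0,0,1]]
  ]
}}

```text
time_s: 17.02
position: [0.4926, -0.0516, 0.3004]
tcp_rot: [[0.956, 0.294, 0.0], [0.294, -0.956, -0.0], [0.0, 0.0, -1.0]]
force: [0.3, 0.1, 0.7]
opening: 0.004
grasp_force: 0.0
```

Emit:
{"fn": "carry_out", "kwargs": {
  "deltas": [
    [[0.03,-0.09,0,0,0,0,1],[0.06,-0.18,0,0,0,0,1],[0.1,-0.27,0,0,0,0,1],[0.14,-0.38,0,0,0,0,1],[0.18,-0.5,0,0,0,0,1],[0.22,-0.62,0,0,0,0,1],[0.26,-0.74,0,0,0,0,1],[0.3,-0.84,0,0,0,0,1],[0.33,-0.91,0,0,0,0,1],[0.33,-0.91,0,0,0,0,1]]
  ]
}}

```text
time_s: 17.85
position: [0.4997, 0.0942, 0.3004]
tcp_rot: [[0.955, 0.297, 0.0], [0.297, -0.955, 0.001], [0.0, -0.001, -1.0]]
force: [0.2, 0.3, 0.7]
opening: 0.004
grasp_force: 0.0
```

Run:
```python
from rig import telemetry, capture
import cv2
from h import *
s=telemetry.read_state(); im=capture("wrist"); cv2.imwrite("pics/w4.png",im[...,::-1])
print(s["time_s"],s["position"],s["tcp_rot"],s["opening"])
```

```text
17.85 [0.4997 0.0942 0.3004] [[ 0.9549  0.2969  0.0002]
 [ 0.2969 -0.9549  0.0007]
 [ 0.0004 -0.0006 -1.    ]] 0.004360920235156528
```

View pics/w4.png

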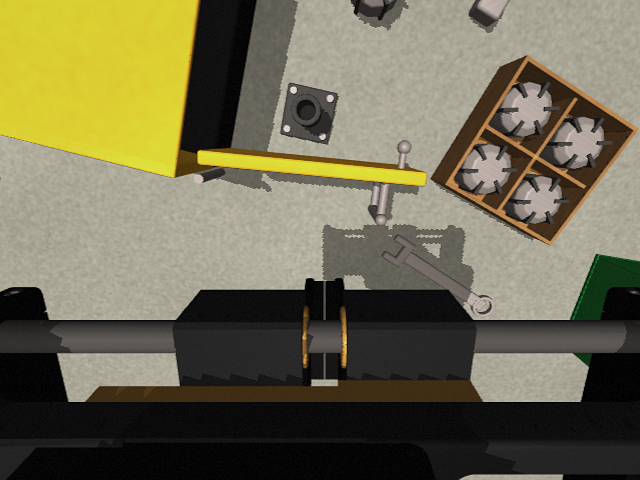

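The wrist view shows the door's outer top edge from (197,163) to (427,186), with the handle at x≈380, rows 180-220. The fingers are closed. I'll recompute the hinge and the pushing arc.

Run:
```python
from rig import telemetry
from h import *
s=telemetry.read_state();p,R=np.array(s["position"]),np.array(s["tcp_rot"])
A=watz((198,163),.165,p,R)[:2];B=watz((427,186),.165,p,R)[:2]
print("hinge end",A,"tip",B,np.linalg.norm(B-A)); hd=watz((380,219),.15,p,R)[:2]
e=(B-A)/np.linalg.norm(B-A);n=np.array([e[1],-e[0]]);a0=np.degrees(np.arctan2(e[1],e[0]))
print("angle",a0,"handle along/off",(hd-A)@e,(hd-A)@n)
r1=watz((256,0),.17,p,R)[:2];r2=watz((176,177),.17,p,R)[:2];print("roof",r1,r2,"shut ang",np.degrees(np.arctan2(*(r1-r2)[::-1])))
H=(A+[.522,.208])/2; ash=4.4
tx,ty=R[:2,0],R[:2,1]
for th in [ash-a0]+list(range(75,-1,-5)):
    a=np.radians(ash-th);d=np.array([np.cos(a),np.sin(a)]);n=np.array([np.sin(a),-np.cos(a)])
    off=.0095*abs(tx@n)+.015*abs(ty@n); q=H+.108*d+off*n
    dd=q-p[:2]; print(round(th),q,round(off,4),"tool units",np.array([dd@tx,dd@ty])/.15)
```

```text
hinge end [0.5247 0.2086] tip [0.5629 0.0222] 0.19024256354757757
angle -78.41137354662553 handle along/off 0.15791598531036383 0.034764187076755576
roof [0.6504 0.1905] [0.5092 0.2219] shut ang -12.542774125078056
83 [0.5344 0.1003] 0.0109 tool units [0.2351 0.0218]
75 [0.5498 0.1031] 0.0101 tool units [0.3387 0.0345]
70 [0.5577 0.1053] 0.0113 tool units [0.3936 0.0362]
65 [0.5655 0.1081] 0.0124 tool units [0.4491 0.0338]
60 [0.5732 0.1116] 0.0135 tool units [0.505 0.027]
55 [0.5807 0.1157] 0.0145 tool units [0.5609 0.0156]
50 [0.588  0.1204] 0.0153 tool units [ 0.6165 -0.0004]
45 [0.5949 0.1258] 0.016 tool units [ 0.6713 -0.0211]
40 [0.6015 0.1319] 0.0166 tool units [ 0.7251 -0.0467]
35 [0.6076 0.1386] 0.0171 tool units [ 0.7773 -0.0772]
30 [0.6132 0.1459] 0.0175 tool units [ 0.8273 -0.1126]
25 [0.6182 0.1538] 0.0177 tool units [ 0.8749 -0.1528]
20 [0.6226 0.1622] 0.0178 tool units [ 0.9193 -0.1976]
15 [0.6263 0.171 ] 0.0177 tool units [ 0.9601 -0.2469]
10 [0.6291 0.1803] 0.0175 tool units [ 0.9968 -0.3004]
5 [0.6312 0.19  ] 0.0172 tool units [ 1.0288 -0.3578]
0 [0.6323 0.1999] 0.0167 tool units [ 1.0558 -0.4187]
```

The geometry checks out: door length 190 mm, handle at 158/35 mm. Descend outside the door to TCP z≈0.12.

Emit:
{"fn": "carry_out", "kwargs": {
  "deltas": [
    [[0,0,0.08,0,0,0,1],[0,0,0.16,0,0,0,1],[0,0,0.25,0,0,0,1],[0,0,0.34,0,0,0,1],[0,0,0.43,0,0,0,1],[0,0,0.52,0,0,0,1],[0,0,0.61,0,0,0,1],[0,0,0.7,0,0,0,1],[0,0,0.79,0,0,0,1],[0,0,0.88,0,0,0,1]]
  ]
}}

```text
time_s: 18.73
position: [0.5001, 0.091, 0.1679]
tcp_rot: [[0.956, 0.293, 0.0], [0.293, -0.956, -0.001], [0.0, 0.001, -1.0]]
force: [-0.1, -0.2, 0.1]
opening: 0.008
grasp_force: 0.0
```

Emit:
{"fn": "carry_out", "kwargs": {
  "deltas": [
    [[0,0,0.08,0,0,0,1],[0,0,0.16,0,0,0,1],[0,0,0.23,0,0,0,1],[0,0,0.28,0,0,0,1],[0,0,0.31,0,0,0,1],[0,0,0.32,0,0,0,1],[0.03,0,0.32,0,0,0,1],[0.07,0.01,0.32,0,0,0,1],[0.11,0.01,0.32,0,0,0,1],[0.15,0.02,0.32,0,0,0,1]]
  ]
}}

```text
time_s: 19.57
position: [0.5237, 0.096, 0.121]
tcp_rot: [[0.956, 0.295, 0.002], [0.295, -0.956, 0.0], [0.002, 0.001, -1.0]]
force: [-0.2, -0.2, 0.2]
opening: 0.004
grasp_force: 0.0
```

Emit:
{"fn": "carry_out", "kwargs": {
  "deltas": [
    [[0.06,-0.01,0,0,0,0,1],[0.12,0,0,0,0,0,1],[0.18,0,0,0,0,0,1],[0.24,0,0,0,0,0,1],[0.3,0,0,0,0,0,1],[0.36,-0.01,0,0,0,0,1],[0.42,-0.02,0,0,0,0,1],[0.48,-0.04,0,0,0,0,1],[0.54,-0.07,0,0,0,0,1],[0.58,-0.09,0,0,0,0,1]]
  ]
}}

```text
time_s: 20.4
position: [0.6029, 0.1352, 0.1205]
tcp_rot: [[0.956, 0.294, 0.002], [0.294, -0.956, 0.0], [0.002, 0.0, -1.0]]
force: [-0.3, 0.8, 0.0]
opening: 0.004
grasp_force: 0.2
```

Run:
```python
from rig import telemetry
from h import *
s=telemetry.read_state();p,R=np.array(s["position"]),np.array(s["tcp_rot"]);tx,ty=R[:2,0],R[:2,1]
print(p,s["force"])
H=np.array([.5235,.208])
for th in (40,35,30,25,20,15,10,7,5,2,0,-3):
    a=np.radians(4.4-th);d=np.array([np.cos(a),np.sin(a)]);n=np.array([np.sin(a),-np.cos(a)])
    off=.0095*abs(tx@n)+.015*abs(ty@n); dd=H+.108*d+off*n-p[:2]; print(th,np.array([dd@tx,dd@ty])/.15)
```

```text
[0.6029 0.1352 0.1205] [-0.3125  0.7799  0.0033]
40 [-0.015   0.0208]
35 [ 0.0372 -0.0098]
30 [ 0.0872 -0.0453]
25 [ 0.1346 -0.0856]
20 [ 0.179  -0.1305]
15 [ 0.2197 -0.18  ]
10 [ 0.2563 -0.2336]
7 [ 0.276  -0.2676]
5 [ 0.2882 -0.2911]
2 [ 0.3049 -0.3272]
0 [ 0.315 -0.352]
-3 [ 0.3285 -0.39  ]
```

Emit:
{"fn": "carry_out", "kwargs": {
  "deltas": [
    [[0.04,-0.01,0,0,0,0,1],[0.07,-0.03,0,0,0,0,1],[0.1,-0.06,0,0,0,0,1],[0.13,-0.09,0,0,0,0,1],[0.16,-0.11,0,0,0,0,1],[0.18,-0.14,0,0,0,0,1],[0.2,-0.16,0,0,0,0,1],[0.22,-0.18,0,0,0,0,1],[0.24,-0.21,0,0,0,0,1],[0.26,-0.24,0,0,0,0,1]]
  ]
}}

```text
time_s: 21.23
position: [0.6281, 0.1805, 0.1204]
tcp_rot: [[0.956, 0.294, -0.0], [0.294, -0.956, -0.0], [-0.0, -0.0, -1.0]]
force: [-0.0, -0.2, 0.6]
opening: 0.005
grasp_force: 0.3
```

Emit:
{"fn": "carry_out", "kwargs": {
  "deltas": [
    [[0.01,-0.02,0,0,0,0,1],[0.02,-0.03,0,0,0,0,1],[0.03,-0.05,0,0,0,0,1],[0.03,-0.06,0,0,0,0,1],[0.04,-0.07,0,0,0,0,1],[0.04,-0.08,0,0,0,0,1],[0.05,-0.09,0,0,0,0,1],[0.05,-0.1,0,0,0,0,1],[0.05,-0.1,0,0,0,0,1],[0.05,-0.1,0,0,0,0,1]]
  ]
}}

```text
time_s: 22.07
position: [0.6304, 0.1931, 0.1203]
tcp_rot: [[0.956, 0.295, -0.002], [0.295, -0.956, -0.006], [-0.004, 0.005, -1.0]]
force: [-1.5, -9.5, 2.2]
opening: 0.007
grasp_force: 5.0
```

The catch resists with 9.5 N. Push on through in small steps.

Emit:
{"fn": "carry_out", "kwargs": {
  "deltas": [
    [[0.0,-0.01,0,0,0,0,1],[0.01,-0.02,0,0,0,0,1],[0.01,-0.03,0,0,0,0,1],[0.01,-0.03,0,0,0,0,1],[0.01,-0.04,0,0,0,0,1],[0.02,-0.05,0,0,0,0,1],[0.02,-0.05,0,0,0,0,1],[0.02,-0.05,0,0,0,0,1],[0.02,-0.05,0,0,0,0,1],[0.02,-0.05,0,0,0,0,1]]
  ]
}}

```text
time_s: 22.9
position: [0.6302, 0.2013, 0.1202]
tcp_rot: [[0.956, 0.295, -0.004], [0.295, -0.956, -0.006], [-0.005, 0.004, -1.0]]
force: [-2.6, -10.7, 2.8]
opening: 0.006
grasp_force: 5.3
```

Emit:
{"fn": "carry_out", "kwargs": {
  "deltas": [
    [[0.0,-0.01,0,0,0,0,1],[0.0,-0.01,0,0,0,0,1],[0.01,-0.02,0,0,0,0,1],[0.01,-0.02,0,0,0,0,1],[0.01,-0.03,0,0,0,0,1],[0.01,-0.03,0,0,0,0,1],[0.01,-0.03,0,0,0,0,1],[0.01,-0.03,0,0,0,0,1],[0.01,-0.03,0,0,0,0,1],[0.01,-0.03,0,0,0,0,1]]
  ]
}}

```text
time_s: 23.73
position: [0.6302, 0.2015, 0.1203]
tcp_rot: [[0.955, 0.295, -0.006], [0.295, -0.955, -0.013], [-0.009, 0.011, -1.0]]
force: [-3.1, -21.5, 4.0]
opening: 0.003
grasp_force: 10.8
```

The TCP has stopped at y=0.2015 while the force climbed to 21 N, so the door is against its stop. Back straight off and look.

Emit:
{"fn": "carry_out", "kwargs": {
  "deltas": [
    [[0.0,0.03,0,0,0,0,1],[-0.02,0.06,0,0,0,0,1],[-0.04,0.12,0,0,0,0,1],[-0.06,0.2,0,0,0,0,1],[-0.09,0.28,0,0,0,0,1],[-0.12,0.37,0,0,0,0,1],[-0.15,0.46,0,0,0,0,1],[-0.18,0.55,0,0,0,0,1],[-0.2,0.6,0,0,0,0,1],[-0.2,0.62,0,0,0,0,1]]
  ]
}}

```text
time_s: 24.57
position: [0.6301, 0.1097, 0.1204]
tcp_rot: [[0.956, 0.292, -0.001], [0.292, -0.956, -0.0], [-0.001, -0.0, -1.0]]
force: [0.5, -0.5, 0.6]
opening: 0.007
grasp_force: 0.0
```

Emit:
{"fn": "carry_out", "kwargs": {
  "deltas": [
    [[0,0,-0.08,0,0,0,1],[0,0,-0.17,0,0,0,1],[0,0,-0.27,0,0,0,1],[0,0,-0.37,0,0,0,1],[0,0,-0.47,0,0,0,1],[0,0,-0.57,0,0,0,1],[0,0,-0.67,0,0,0,1],[0,0,-0.76,0,0,0,1],[0,0,-0.83,0,0,0,1],[0,0,-0.85,0,0,0,1]]
  ]
}}

```text
time_s: 25.4
position: [0.6315, 0.1125, 0.2509]
tcp_rot: [[0.955, 0.295, 0.005], [0.295, -0.955, 0.0], [0.005, 0.001, -1.0]]
force: [0.8, -0.1, 0.2]
opening: 0.005
grasp_force: 0.0
```

Run:
```python
from rig import telemetry, capture
import cv2
from h import *
s=telemetry.read_state(); print(s["time_s"],s["position"],s["force"])
b=capture("wrist")[:,:,::-1];a=capture("side")[100:400,150:550,::-1]
cv2.imwrite("pics/f5.png",np.hstack([cv2.resize(a,(400,300)),cv2.resize(b,(400,300))]))
```

```text
25.4 [0.6315 0.1125 0.2509] [ 0.7581 -0.1414  0.2106]
```

View pics/f5.png

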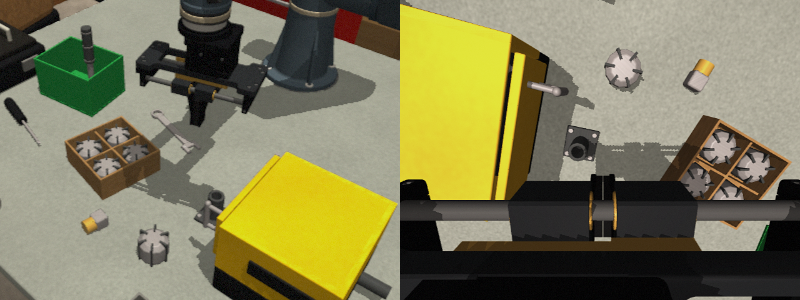

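The door lies along the unit's front and the bar still stands in the tub. I'll check the door's angle against the unit's roof edge in one enlarged crop.

Run:
```python
from rig import telemetry, capture
import cv2
from h import *
b=capture("wrist");cv2.imwrite("pics/w6.png",b[...,::-1])
c=cv2.resize(b[40:300,120:270,::-1],None,fx=2.3,fy=2.3,interpolation=cv2.INTER_CUBIC);cv2.imwrite("pics/c6.png",c);print(c.shape)
s=telemetry.read_state();p,R=np.array(s["position"]),np.array(s["tcp_rot"])
# door outer top edge: last yellow column per row
hsv=cv2.cvtColor(b,cv2.COLOR_RGB2HSV)
P=[]
for r in range(95,275,4):
    m=np.where((hsv[r,:300,0]>20)&(hsv[r,:300,0]<35)&(hsv[r,:300,1]>150)&(hsv[r,:300,2]>150))[0]
    P.append(watz((m.max()+.5,r),.165,p,R)[:2])
P=np.array(P);v=cv2.fitLine(P.astype(np.float32),cv2.DIST_HUBER,0,.01,.01).ravel()
print("edge",P[0],P[-1],"angle deg",np.degrees(np.arctan(v[1]/v[0])),"at hinge x .5235: y",v[3]+(.5235-v[2])*v[1]/v[0])
```

```text
(598, 345, 3)
edge [0.7054 0.2209] [0.5814 0.2144] angle deg 2.9023714 at hinge x .5235: y 0.21122263
```

View pics/c6.png

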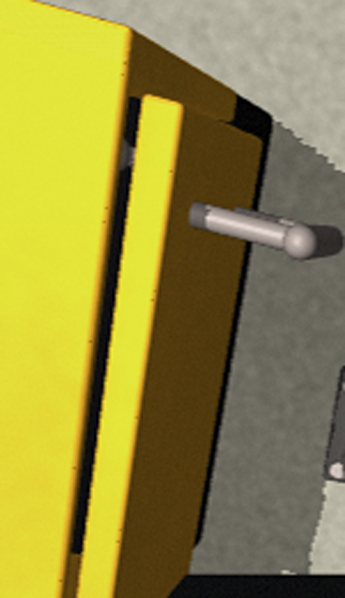

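Run:
```python
from rig import telemetry
from h import *
s=telemetry.read_state();p,R=np.array(s["position"]),np.array(s["tcp_rot"])
f=lambda x,y,z:watz((120+x/2.3-.3,40+y/2.3-.3),z,p,R)[:2]
for n,a,b,z in(("roof",(131,28),(62,590),.17),("outer",(183,102),(113,590),.165),("inner",(143,97),(82,550),.165),("base",(273,122),(200,540),.06)):
    A,B=f(*a,z),f(*b,z);print(n,A,B,np.degrees(np.arctan2(*(A-B)[::-1])))
```

```text
roof [0.7259 0.2356] [0.5588 0.2266] 3.057656006831839
outer [0.7123 0.2205] [0.5607 0.2126] 2.96523544197427
inner [0.7103 0.2313] [0.5717 0.2247] 2.7363978595381537
base [0.7197 0.2216] [0.5364 0.2125] 2.849162975975106
```

The door's edges (2.7-3.0°) are parallel to the unit's front (2.8-3.1°) within about 0.3°, below the 1.15° limit, so the door is seated. The robot touches nothing.

```bash
python3 -c "
from rig import job
print(job.hand_in())"
```

```text
the job is handed in; nothing more can be done
None
```

The stop bar stands released in the green tub, the door is pushed shut past its catch, nothing else was seen to move, and the job was handed in at about 25 s of the 69 s allowed; the hand-in gave no verdict.

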